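Hook the tube-rack carrier home onto its catches

TASK

Take the hook tool out of its stand, hook it behind the steel pull bar of the tube-rack carrier and drag the carrier towards the robot along its guide, gently but firmly, against the sprung buffer until the two side catches have snapped in behind it and keep it there with the buffer pressed in. Then unhook and lay the tool back in its stand. Move the carrier with the hook only, never haul on it or ram it with more than 25 N, and leave everything else where it stands.

Things in the scene. Friction and masses are not known exactly. Their poses are not given: they have to be found in the camera images.
- hook_handle (a point): Centre of the hook tool's handle, a black bar 100 long (tool x) x 18 wide (y) x 26 high (z) mm, tool 0.12 kg, lying level in the stand. A round 8 mm steel shaft runs on from it along tool +x and ends in the down-turned hook. The middle of the handle, between the stand's posts, is free for the fingers.
- hook_tip (a point): Lower tip of the hook: the shaft turns straight down (tool -z) 130 mm ahead (+x) of the handle's centre, and its round tip (8 mm thick) ends 34 mm below the handle's axis. This point is the tip's lowest point on the axis of the down-turned piece.
- stand_rest (a point): Where the handle's centre lies in the fixed grey stand, 58 mm over the worktop; x along the tool, to the hook. Handle rests in two flared open-topped notches in posts (10 mm thick, at x = -40 and +40 mm, 40 mm wide), floor 13 mm below this point, 3 mm play each side, cheeks to 13 mm above it. Gap between posts 70 mm. Stands left or right of the guide.
- guide: Aluminium guide fixed on the worktop, origin on its middle line at the worktop: plate 4 mm thick, 150 wide, x = -70 to +335 mm, two rails 26 mm high (inner faces y = -61.5, +61.5, x = +52 to +330). The carrier slides along x; -x is towards the robot. A grey end stop 34 mm high is clamped on the near end, its place not measured: its buffer's free face is at x = -12 to +12 mm.
- carrier: Loose white tray 210 long (x) x 118 wide (y) mm, a wire rack of capped tubes fixed in it (118 mm high over all), 0.65 kg give or take a quarter. Origin at the centre of its underside, x away from the robot along the guide. Its front face (x = -105 mm, 34 mm high) meets the buffer. Dragging it takes 1 to 6 N.
- pull_bar (a point): Middle of the carrier's pull bar, a level round steel bar of 8 mm diameter along y, 80 mm long, 49 mm over the worktop, on an upright at either end, 85 mm in front of the carrier's origin. Behind it (+x) is an open gap of 30 mm to the rack, and 36 mm free depth under it to the tray floor.
- buffer (a joint): Travel (m) of the end stop's stiff sprung rubber buffer: 0 free, grows as the carrier presses it towards the robot, solid at 0.0032. It takes 0.75 N plus 3 N per mm. The catches snap in at about 0.002; released, the carrier stays caught with the buffer in by 0.0013 to 0.0025. A pull of 15 N on the carrier has surely snapped them in. The reading is noisy.
- catch_l (a joint): Left (+y) one of the end stop's two sprung steel side catches (m): 0 as it rests inward, grows as the carrier's front lug pushes it outward (2.5 to 7.5 mm), back near 0 when snapped in behind the lug. It starts to be pushed about 20 mm before the carrier meets the buffer; pushing both aside takes a pull of 4 to 13 N in all, which is not yet the end.
- catch_r (a joint): The right (-y) side catch, the same as catch_l in mirror image (m).
- dish: Petri dish, 58 mm across, 15 mm high, loose bystander; origin at its underside.
- dropper: Small brown dropper bottle, 33 mm across, 102 mm high, loose bystander; origin at its underside.
- buds: Tub of cotton buds, 77 mm across, 80 mm high, loose bystander; origin at its underside.
Not all that is in view belongs to the job. There is more than one size of the part that bears hook_handle; the job needs the larger.

How it is judged:
By the outcome, as a careful person would: the job done as asked, in the order asked, and still so for the second after the job is handed in, with the robot touching nothing.
It also fails if it takes over 64 s, if anything falls off the work surface, if the arm or the gripper's body presses on something with over 40 N, if the wrist force passes 120 N, or if a joint passes its speed limit or range.

ROBOT

A 7-joint arm with a two-finger parallel gripper is mounted at the origin on a cart in front of the work surface, level with it; the furniture and walls round the work are solid. World frame = base frame: x ahead of the robot, y to its left, z up, the work surface at z = 0. Lengths are in m, angles in rad, forces in N, time in s.
With the tool pointing down it reaches from about 0.375 to 0.925 m from the base axis. Payload 3.1 kg.
Tool frame: the origin (TCP) lies between the finger pads; the fingertips stand 19 mm ahead of it and the grasp point (between the pads) is the TCP; z points along the fingers, y is the line along which they close (so a half turn about z gives the same grasp; the last joint's range is limited). The gripper opens to 85 mm and grips with 20 to 120 N. Pads are 22 mm wide; open, the fingers measure 114 mm over their backs; the gripper's body (76 mm by 85 mm) begins 54 mm behind the grasp point. The pads swing forward as they close: fully open they stand 13 mm farther back than shut.
Start: joints at [1.175, 0.383, 0.044, 1.598, -0.018, 1.161, -0.05], TCP at [0.191, -0.621, 0.25] pointing down, gripper open.
Joint ranges: [-2.61, 2.61], [-0.41, 2.15], [-1.48, 1.57], [0, 2.5], [-1.57, 4.71], [0.05, 1.97], [-2.85, 2.85]. Speed limits (rad/s): [2.79, 2.79, 3.14, 3.14, 3.14, 3.14, 3.14].

INTERFACE

Orientations are given as a unit quaternion [x, y, z, w].
In Python, from bench import move_ptp, movel, move_j, move_gripper, pause, inverse_kinematics, read_camera, camera_params, MotionError, sign_off, look_for, tip_of, read_time_s, read_qpos, read_joint_vel, read_effort, read_eef_pos, read_tcp_rot, read_ft_force, read_ft_torque, read_finger_gap, read_grasp_force gives the robot as it stands. Calls block until the motion is done:
- move_ptp(position, orientation): joint-space move of the TCP to a pose.
- movel(position, orientation=None, speed=0.15): straight line of the TCP; orientation=None keeps the orientation; speed is the mean speed in m/s.
- move_j(angles): joint-space move.
- move_gripper(opening, effort=None): finger opening in m; effort is the grip in N (None keeps the last); returns when the fingers have stopped.
- pause(seconds).
- inverse_kinematics(position, orientation): joint angles nearest the present ones, or None.
- read_camera(name): name is "side" or "top"; returns the picture (480x640x3 uint8, red, green, blue); there is no depth.
- camera_params(name): a dict with "K" (3x3 intrinsics, pixels), "camera_from_world" (4x4, takes a point from world to camera coordinates). Camera axes: x right, y down, z forward; pixel columns grow to the right and rows downward; lengths in m; the calibration is good to about 2 mm. A picture is of the moment at which its call begins. camera_params takes no time and is no camera call.
A pose or a line that the arm cannot do raises MotionError and nothing moves.
- sign_off(): hands the job in; it is judged then, once.
Trained networks look in the newest picture that a camera, given by its name, has taken for a name from the list of things; names that differ only in an ending like _2 or _b are one class to them, and where a whole thing is asked for, a point or a joint stands for the part that bears it (a point fixed in the world has none). Each returns a list of dicts, best first, with "confidence" (0 to 1); they miss things now and then, are a little off and sometimes report something else, mostly with a low value. They report only what shows in the picture. A call takes as long as a camera call. They do not tell look-alikes from the thing itself.
- look_for(camera, name): "at" ([column, row] in pixels, amid what is visible of it).
- tip_of(camera, name): "at" ([column, row] in pixels: a listed point, or the origin of a listed thing).
Readings, each from a call of its own:
- read_time_s(): time.
- read_qpos(): joint angles.
- read_joint_vel(): joint speeds.
- read_effort(): joint torques, N m.
- read_eef_pos(): TCP position.
- read_tcp_rot(): TCP orientation.
- read_ft_force(): force on the tool from outside, world axes, zero at the start.
- read_ft_torque(): the same for the moment, N m.
- read_finger_gap(): finger opening in m.
- read_grasp_force(): force on a finger pad.
Only numpy, scipy, OpenCV 4.12 (cv2) and the standard library are available. Lean on these libraries where they do the work, as an engineer would, in place of code of your own. Each camera call takes 0.05 s, during which the arm holds its last target. There are 200 camera calls.

## Working session

There is one attempt and no reset: what is moved stays moved. The work goes in short steps, each a Python script; the robot and the scene stay as the last script left them, time stands still between calls to the robot, and variables do not carry over. Pictures are saved under pics/ and viewed, at most 10 in all, crops included, and the job is handed in when it is done.

```bash
mkdir -p pics; ls; python3 - <<'E'
from bench import *
import cv2
for c in("side","top"):
    cv2.imwrite(f"pics/{c}0.png",read_camera(c)[:,:,::-1])
    p=camera_params(c);print(c,p["K"],p["camera_from_world"])
    for n in("hook_handle","hook_tip","stand_rest","guide","carrier","pull_bar","buffer","catch_l","dish","dropper","buds"):
        print(n,[(([round(float(v)) for v in d["at"]]),round(d["confidence"],2)) for d in tip_of(c,n)][:4])
print(read_time_s(),read_tcp_rot(),read_eef_pos(),read_ft_force())
E
```

```text
pics
side [[508.70102008   0.         324.20992633]
 [  0.         508.70102008 237.53350085]
 [  0.           0.           1.        ]] [[-0.88275835 -0.46981463 -0.00345077  0.60267785]
 [-0.25947612  0.49363947 -0.83005555  0.13608634]
 [ 0.39167568 -0.73184308 -0.55767004  1.52332354]
 [ 0.          0.          0.          1.        ]]
hook_handle [([344, 267], 0.82), ([276, 291], 0.64), ([272, 392], 0.57), ([348, 185], 0.5)]
hook_tip [([308, 386], 0.86)]
stand_rest [([349, 266], 0.68)]
guide [([359, 234], 0.9), ([305, 221], 0.15)]
carrier [([305, 219], 0.77)]
pull_bar [([327, 214], 0.65)]Traceback (most recent call last):
  File "<stdin>", line 7, in <module>
ValueError: it knows: buds, carrier, dish, dropper, guide, hook_handle, hook_tip, pull_bar, stand_rest
```

```bash
python3 - <<'E'
from bench import *
import cv2
for c in("side","top"):
    cv2.imwrite(f"pics/{c}0.png",read_camera(c)[:,:,::-1])
    if c=="top":
        p=camera_params(c);print(c,p["K"],p["camera_from_world"])
    for n in("hook_handle","hook_tip","stand_rest","guide","carrier","pull_bar","dish","dropper","buds"):
        if c=="top" or n[0] in "db": print(c,n,[(([round(float(v),1) for v in d["at"]]),round(d["confidence"],2)) for d in tip_of(c,n)][:4])
print(read_time_s(),read_tcp_rot(),read_eef_pos(),read_ft_force())
E
```

```text
side dish [([375.4, 184.8], 0.69)]
side dropper [([275.7, 294.4], 0.63)]
side buds [([348.4, 185.5], 0.57)]
top [[451.21667539   0.         325.20452632]
 [  0.         451.21667539 239.65958629]
 [  0.           0.           1.        ]] [[ 0.00584492 -0.99997916  0.00274225  0.1574434 ]
 [-0.99370849 -0.00611494 -0.11183045  0.59976269]
 [ 0.11184488 -0.00207136 -0.99372352  1.40270092]
 [ 0.          0.          0.          1.        ]]
top hook_handle [([158.7, 286.5], 0.73), ([292.3, 281.4], 0.54)]
top hook_tip [([374.2, 217.5], 0.73), ([176.5, 309.8], 0.68)]
top stand_rest [([292.6, 281.1], 0.9)]
top guide [([378.0, 255.0], 0.93), ([371.2, 215.5], 0.67)]
top carrier [([366.5, 195.5], 0.86)]
top pull_bar [([373.0, 216.5], 0.91), ([380.3, 255.7], 0.29)]
top dish [([482.4, 223.9], 0.52)]
top dropper [([253.7, 230.3], 0.48)]
top buds [([459.0, 204.6], 0.88)]
1.05 [ 9.88933680e-01  1.48358269e-01  1.25189534e-05 -1.35391781e-05] [ 0.19073763 -0.62139234  0.25026031] [-0.32023297 -0.60545129  1.12309979]
```

View pics/side0.png

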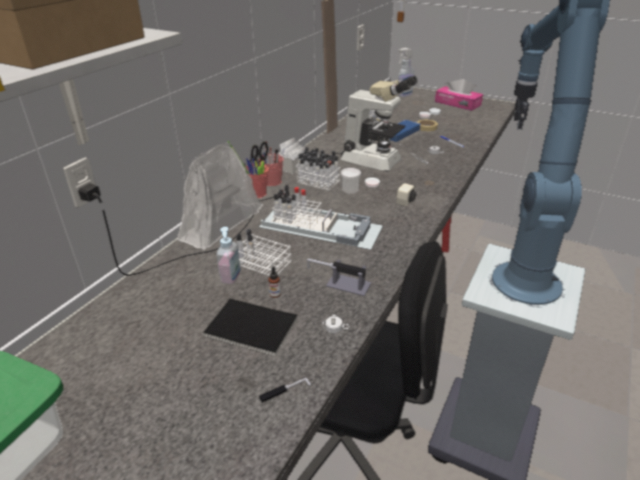

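View pics/top0.png

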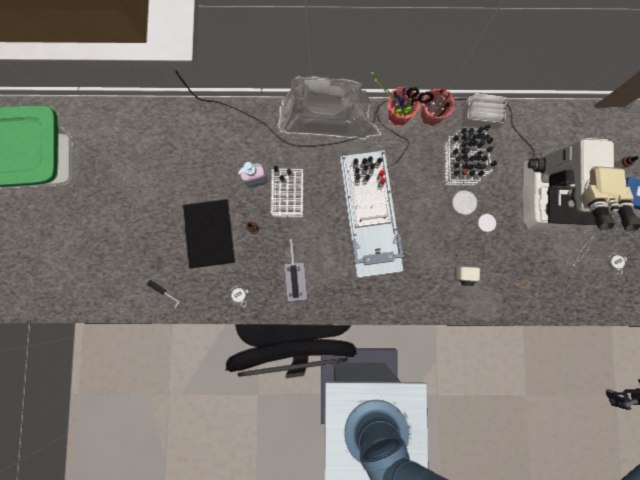

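The side and top views agree. There are two tools with handles: one in the grey stand at top (293,281) / side (349,270), and one lying loose on the worktop at top (160,288) / side (272,392). The stand tool fits the description because it lies level in the notches with its shaft pointing away. The crop should confirm that it is the larger one.

```bash
cat > h.py <<'E'
from bench import *
import numpy as np, cv2
def ray(c,px):
    p=camera_params(c);M=np.array(p["camera_from_world"]);R,t=M[:3,:3],M[:3,3]
    return -R.T@t, R.T@np.linalg.solve(np.array(p["K"]),[px[0],px[1],1])
def atz(c,px,z):
    o,d=ray(c,px);return o+d*(z-o[2])/d[2]
def proj(c,P):
    p=camera_params(c);M=np.array(p["camera_from_world"]);q=np.array(p["K"])@(M[:3,:3]@np.array(P)+M[:3,3]);return q[:2]/q[2]
def tri(a,b):
    (o,d),(p,e)=ray("top",a),ray("side",b)
    s=np.linalg.lstsq(np.c_[d,-e],p-o,rcond=None)[0];return (o+d*s[0]+p+e*s[1])/2, np.linalg.norm(o+d*s[0]-p-e*s[1])
E
python3 - <<'E'
from h import *
np.set_printoptions(precision=4,suppress=True)
t=cv2.imread("pics/top0.png");s=cv2.imread("pics/side0.png")
a=cv2.resize(t[145:295,275:410],None,fx=4,fy=4,interpolation=cv2.INTER_CUBIC)
b=cv2.resize(t[265:315,135:205],None,fx=3.7,fy=3.7,interpolation=cv2.INTER_CUBIC)
im=np.zeros((600,800,3),np.uint8);im[:600,:540]=a;im[:b.shape[0],540:540+b.shape[1]]=b[:,:260]
b=cv2.resize(s[225:295,295:375],None,fx=3.2,fy=3.2,interpolation=cv2.INTER_CUBIC);im[250:250+b.shape[0],540:540+b.shape[1]]=b
cv2.imwrite("pics/crop1.png",im)
print("stand",atz("top",(292.6,281.1),.058),tri((292.6,281.1),(349,266)))
print("bar",atz("top",(373,216.5),.049),tri((373,216.5),(327,214)))
print("guide",atz("top",(378,255),0),"carrier",atz("top",(366.5,195.5),0))
for n,p,z in(("dish",(487,223),.015),("drop",(253.7,230.3),0),("buds",(459,204.6),0)):print(n,atz("top",p,z))
E
```

```text
stand [0.4663 0.2613 0.058 ] (array([0.4646, 0.2596, 0.0739]), np.float64(0.0030341556957601532))
bar [0.6718 0.0101 0.049 ] (array([0.6683, 0.0104, 0.0587]), np.float64(0.003974319213805264))
guide [ 0.5535 -0.0107  0.    ] carrier [0.7498 0.0258 0.    ]
dish [ 0.6584 -0.363   0.015 ]
drop [0.6319 0.3945 0.    ]
buds [ 0.7213 -0.2784  0.    ]
```

View pics/crop1.png

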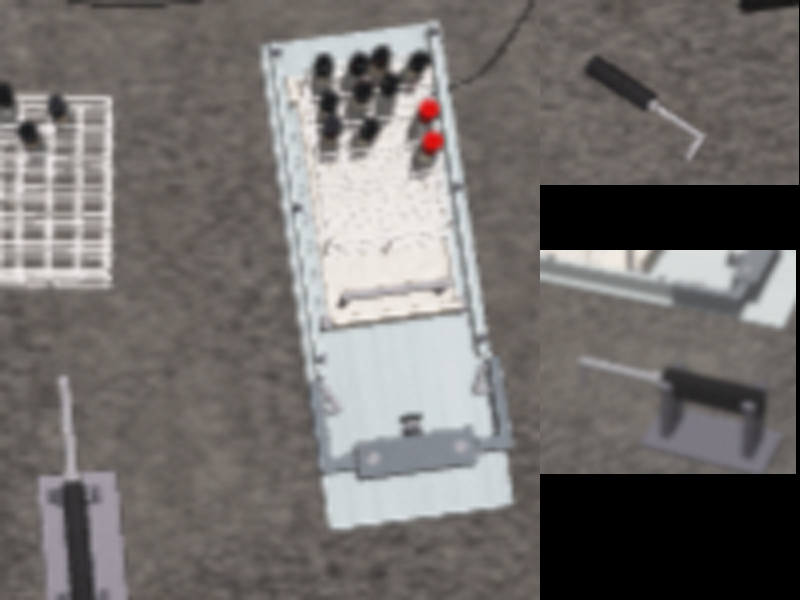

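The crop confirms it. The stand tool's handle spans about 31 px (around 100 mm), while the loose one spans about 21 px (around 65 mm), so I want the stand tool. The guide and carrier are centre, with the pull bar at crop (342,300)–(447,288).

```bash
python3 - <<'E'
from h import *
np.set_printoptions(precision=4,suppress=True)
c=lambda x,y,z:atz("top",(275+x/4-.4,145+y/4-.4),z)
nl,nr,fl,fr=c(330,528,.004),c(512,503,.004),c(263,45,.026),c(438,22,.026)
print("corners",nl,nr,fl,fr)
g=(fl+fr-nl-nr)[:2];print("guide yaw",np.arctan2(g[1],g[0]),"near mid",(nl+nr)/2, "left-right yaw",np.arctan2(*( (nl-nr)[:2]*[-1,1])), np.linalg.norm(nl-nr))
b1,b2=c(342,300,.05),c(447,288,.05);print("bar",b1,b2,(b1+b2)/2,np.linalg.norm(b1-b2))
h=c(72,482,.071);k=c(80,600,.071);t=c(63,378,.062);print("handle front",h,k,"tip",t)
u=(t-k)[:2];y=np.arctan2(u[1],u[0]);print("stand yaw",y,"centre from front",h-.05*np.array([np.cos(y),np.sin(y),0]),"from tip",t-.134*np.array([np.cos(y),np.sin(y),0]))
for yw in(y,y+np.pi):
    print(inverse_kinematics([.466,.261,.058],[np.cos(yw/2),np.sin(yw/2),0,0]),inverse_kinematics([.45,-.02,.06],[np.cos(yw/2),np.sin(yw/2),0,0]))
E
```

```text
corners [0.4831 0.0576 0.004 ] [ 0.504  -0.0892  0.004 ] [0.8756 0.1131 0.026 ] [ 0.8959 -0.0301  0.026 ]
guide yaw 0.1452325024510134 near mid [ 0.4936 -0.0158  0.004 ] left-right yaw 0.1418756970081772 0.14830670765291135
bar [0.6615 0.0511 0.05  ] [ 0.6716 -0.032   0.05  ] [0.6665 0.0095 0.05  ] 0.08374452759575268
handle front [0.5151 0.261  0.071 ] [0.425  0.2537 0.071 ] tip [0.5967 0.2698 0.062 ]
stand yaw 0.0937507533149607 centre from front [0.4654 0.2564 0.071 ] from tip [0.4633 0.2573 0.062 ]
[ 0.1267  0.5965 -0.8566  1.9746  0.6032  0.8455 -2.5411] [ 0.4378  0.3495 -0.5319  2.1773  0.2801  0.6792 -1.7645]
[ 0.1698  0.6251 -0.9144  1.9729  0.6526  0.8685  0.5646] [ 0.754   0.4556 -0.8936  2.165   0.5266  0.7507  1.176 ]
```

```bash
cat >> h.py <<'E'
def q(yaw): return [np.cos(yaw/2+np.pi/2),np.sin(yaw/2+np.pi/2),0,0]
SY,GY=.094,.1435
H=np.array([.465,.258,.058])
np.set_printoptions(precision=4,suppress=True)
def st(m=""): print(m,"t",round(read_time_s(),2),"p",np.array(read_eef_pos()),"f",np.array(read_ft_force()),"gap",round(read_finger_gap(),4),"gf",round(float(read_grasp_force()),1))
def F(n=5): return np.mean([(pause(.01),read_ft_force())[1] for _ in range(n)],axis=0)
E
python3 - <<'E'
from h import *
move_ptp([.42,-.1,.26],q(GY)); st()
move_ptp([*H[:2],.16],q(SY)); st()
movel(H+[0,0,.04],speed=.12)
move_gripper(.06)
f0=F(); movel(H,speed=.08);f1=F()
st("down"); print(f0,f1)
cv2.imwrite("pics/side1.png",read_camera("side")[220:310,280:400,::-1].repeat(5,0).repeat(5,1))
E
```

```text
t 3.1 p [ 0.4201 -0.1009  0.2601] f [-0.2662 -2.0164  0.8767] gap 0.0851 gf 0.0
 t 4.5 p [0.4659 0.2564 0.1597] f [ 0.4898 -0.7791  0.6709] gap 0.0853 gf 0.0
down t 6.28 p [0.465  0.2584 0.058 ] f [-0.5326 -0.4627  0.9187] gap 0.06 gf 0.0
[-0.3535 -0.0012  0.3314] [-0.0636 -0.1236  0.2692]
```

View pics/side1.png

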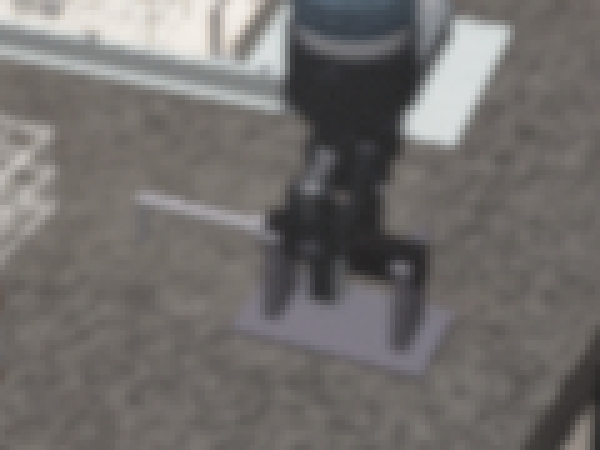

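The fingers straddle the handle between the posts (crop 322,290), clear of both. I'll close gently first.

```bash
python3 - <<'E'
from h import *
f0=F(); move_gripper(.012,effort=20); pause(.2); st("closed"); print("df",F()-f0)
E
```

```text
closed t 7.02 p [0.4652 0.258  0.0583] f [-0.1854 -1.1821  3.4427] gap 0.0177 gf 24.5
df [-0.6569 -0.8112  3.6022]
```

```bash
python3 - <<'E'
from h import *
move_gripper(.012,effort=100); st("grip")
movel(H+[0,0,.10],speed=.12); st("up")
ex=np.array([np.cos(SY),np.sin(SY),0])
P=np.array(read_eef_pos())
for c in("side","top"):
    im=read_camera(c);cv2.imwrite(f"pics/{c}2.png",im[:,:,::-1])
    for n in("hook_tip","hook_handle"):print(c,n,[(np.round(d["at"],1),round(d["confidence"],2)) for d in tip_of(c,n)][:3])
    print("expected",proj(c,P+.130*ex-[0,0,.034]),proj(c,P))
t=cv2.imread("pics/top2.png");s=cv2.imread("pics/side2.png")
x,y=proj("side",P+.1*ex).astype(int);a=s[y-50:y+50,x-50:x+50]
x,y=proj("top",P+.1*ex).astype(int);b=t[y-50:y+50,x-50:x+50]
print(proj("side",P+.1*ex).astype(int),x,y)
cv2.imwrite("pics/lift.png",cv2.resize(np.hstack([a,b]),None,fx=4,fy=4,interpolation=cv2.INTER_CUBIC))
E
```

```text
grip t 7.28 p [0.4654 0.2583 0.0585] f [-0.2974 -0.6908  5.2651] gap 0.0165 gf 97.7
up t 8.26 p [0.4645 0.2574 0.1572] f [-0.2409 -0.4411 -1.5247] gap 0.0168 gf 97.5
side hook_tip [(array([311.7, 387.4]), 0.66), (array([311., 246.]), 0.6)]
side hook_handle [(array([272.3, 390. ]), 0.57), (array([347.9, 241.2]), 0.54)]
expected [307.5948 241.9056] [349.552  241.8557]
top hook_tip [(array([289.4, 236.8]), 0.53), (array([176.6, 310. ]), 0.45)]
top hook_handle [(array([160.3, 288. ]), 0.44), (array([254.8, 227.6]), 0.2)]
expected [288.9049 237.7049] [291.5672 281.0473]
[316 234] 288 246
```

View pics/lift.png

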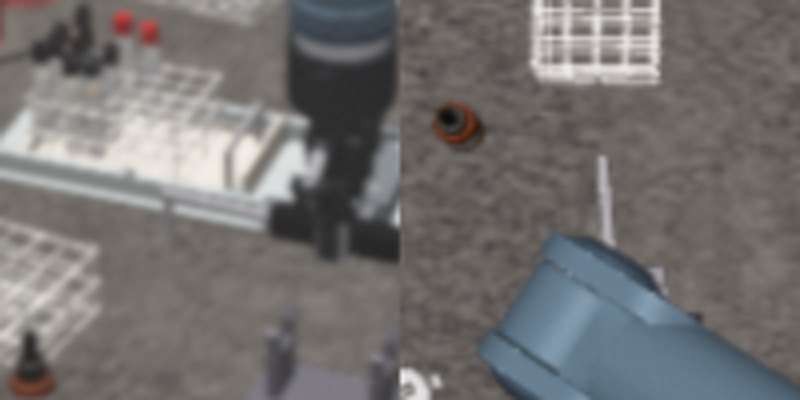

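The tool is held level, and the hook appears where I expected it (side 308,237; top 288,236). Next I'll go behind the bar.

```bash
cat >> h.py <<'E'
B=np.array([.668,.0098,.049]); eg=np.array([np.cos(GY),np.sin(GY),0])
T0=B+eg*(.018-.130); T0[2]=.062
E
python3 - <<'E'
from h import *
print("bar side proj",proj("side",B),proj("top",B))
movel([*T0[:2],.157],q(GY),speed=.2); 
movel([*T0[:2],.105],speed=.12); st("above"); print(F())
P=np.array(read_eef_pos());ex=eg
print(proj("side",P+.13*ex),proj("top",P+.13*ex))
for c in("side","top"):
    im=read_camera(c);cv2.imwrite(f"pics/{c}3.png",im[:,:,::-1])
t=cv2.imread("pics/top3.png");s=cv2.imread("pics/side3.png")
x,y=proj("side",B).astype(int);a=s[y-40:y+40,x-40:x+40];print(x-40,y-40)
x,y=proj("top",B).astype(int);b=t[y-40:y+40,x-40:x+40];print(x-40,y-40)
cv2.imwrite("pics/above.png",cv2.resize(np.hstack([a,b]),None,fx=5,fy=5,interpolation=cv2.INTER_CUBIC))
E
```

```text
bar side proj [326.5993 216.2961] [373.1093 217.6864]
above t 10.69 p [ 0.5571 -0.0057  0.1048] f [-0.1828 -0.0474 -0.5055] gap 0.0165 gf 97.5
[ 0.4923  0.0125 -1.1213]
[321.4019 201.2142] [374.0661 208.8006]
286 176
333 177
```

View pics/above.png

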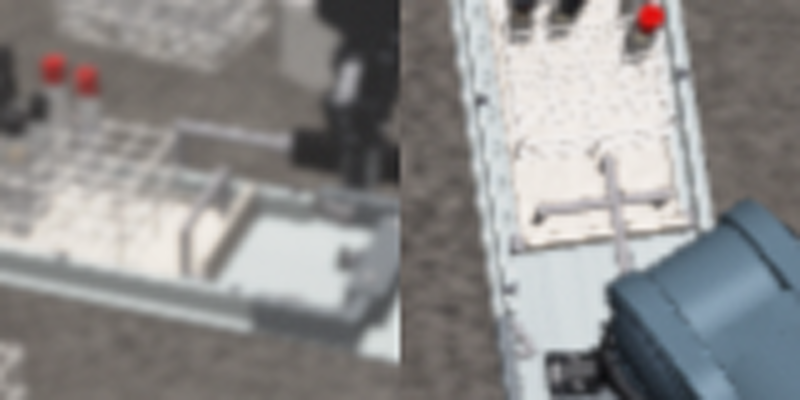

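The shaft lies squarely over the bar's middle. The bar is at crop (610,202) and the hook end at (610,155), just ahead of the rack. I'll descend while checking force, then pull.

```bash
python3 - <<'E'
from h import *
f0=F()
for z in(.085,.075,.068,.062):
    movel([*T0[:2],z],speed=.08); f=F(3)-f0; print(z,f)
    if np.abs(f).max()>4: print("contact");break
else:
    d=0
    while d<.04:
        d+=.002; movel(T0-eg*d,speed=.05); f=F(3)-f0; a=f@eg
        print(round(d,4),"axial",round(a,2),"fz",round(f[2],2))
        if abs(a)>8: break
st()
E
```

```text
0.085 [ 0.2654  0.3431 -0.1669]
0.075 [ 0.1106  0.1788 -0.1012]
0.068 [-0.5167  0.4257 -0.8571]
0.062 [-0.2683  0.5238  0.0217]
0.002 axial 0.48 fz -0.53
0.004 axial 0.18 fz 0.38
0.006 axial -0.08 fz -0.45
0.008 axial 0.13 fz -0.32
0.01 axial 1.4 fz -0.66
0.012 axial 2.64 fz -0.74
0.014 axial 3.28 fz 0.2
0.016 axial 3.54 fz 1.07
0.018 axial 3.68 fz 1.74
0.02 axial 3.53 fz 1.27
0.022 axial 3.58 fz 2.0
0.024 axial 3.42 fz 1.38
0.026 axial 3.49 fz 1.67
0.028 axial 4.0 fz 2.2
0.03 axial 3.82 fz 1.65
0.032 axial 3.93 fz 2.31
0.034 axial 3.81 fz 2.37
0.036 axial 3.46 fz 2.21
0.038 axial 4.33 fz 1.8
0.04 axial 3.85 fz 2.4
 t 17.65 p [ 0.5175 -0.0119  0.062 ] f [ 3.4553 -0.3179  1.6709] gap 0.0165 gf 97.8
```

```bash
cat > pull.py <<'E'
from h import *
import sys
d,dend,lim=map(float,sys.argv[1:4]); f0=np.array([.3,0,-1.1]);a=0;fine=False
while d<dend:
    fine|=a>6
    d+=.001 if fine else .002
    movel(T0-eg*d,speed=.03 if fine else .05); f=F(3)-f0; a=f@eg
    print(round(d,4),round(a,1),round(f[2],1),round(f@[-eg[1],eg[0],0],1),end=" | ")
    if a>lim: break
print();st()
E
python3 - <<'E'
from h import *
movel(T0-eg*.054,speed=.05); st()
E
python3 pull.py .054 .12 15
```

```text
t 18.08 p [ 0.5028 -0.014   0.0617] f [ 2.621   1.0239 -0.4344] gap 0.0164 gf 97.7
0.056 2.8 0.6 0.1 | 0.058 2.6 0.2 -0.1 | 0.06 1.5 -0.2 0.2 | 0.062 2.4 -0.1 0.3 | 0.064 3.7 -1.1 0.1 | 0.066 4.0 -1.1 -0.1 | 0.068 4.0 -1.7 0.0 | 0.07 3.5 -1.1 0.3 | 0.072 4.5 -1.0 0.6 | 0.074 4.9 -2.4 0.3 | 0.076 8.9 -4.8 0.7 | 0.077 11.0 -6.5 0.7 | 0.078 5.2 1.8 -0.5 | 0.079 7.7 -0.8 -0.7 | 0.08 9.5 -1.3 -0.4 | 0.081 5.0 2.0 -0.4 | 0.082 5.3 2.2 -0.3 | 0.083 5.2 2.0 -0.5 | 0.084 6.1 1.7 -0.3 | 0.085 5.4 1.1 0.1 | 0.086 5.2 1.8 -0.0 | 0.087 5.3 2.1 -0.3 | 0.088 5.3 1.9 0.4 | 0.089 5.4 1.8 0.1 | 0.09 6.1 2.0 0.8 | 0.091 6.0 1.3 -0.4 | 0.092 6.6 0.9 -0.1 | 0.093 7.4 -0.2 0.1 | 0.094 8.5 -1.0 -0.1 | 0.095 9.4 -1.3 -0.1 | 0.096 10.3 -2.8 0.1 | 0.097 11.1 -3.7 0.2 | 0.098 13.5 -5.9 0.1 | 0.099 15.6 -7.6 -0.4 | 
 t 27.43 p [ 0.4664 -0.0192  0.0642] f [15.4116  1.7536 -8.6526] gap 0.0168 gf 97.6
```

```bash
python3 pull.py .099 .105 18; python3 - <<'E'
from h import *
c="side"
im=read_camera(c);cv2.imwrite(f"pics/side4.png",im[:,:,::-1]);s=im[:,:,::-1]
t=read_camera("top")[:,:,::-1];cv2.imwrite("pics/top4.png",t)
a=s[180:260,300:400];b=t[200:280,340:420]
cv2.imwrite("pics/end.png",cv2.resize(np.hstack([a,b]),None,fx=4.4,fy=4.4,interpolation=cv2.INTER_CUBIC))
E
```

```text
0.101 19.9 -11.0 0.1 | 
 t 27.71 p [ 0.4662 -0.0194  0.0645] f [ 19.6509   2.5693 -12.4376] gap 0.0167 gf 97.7
```

View pics/end.png

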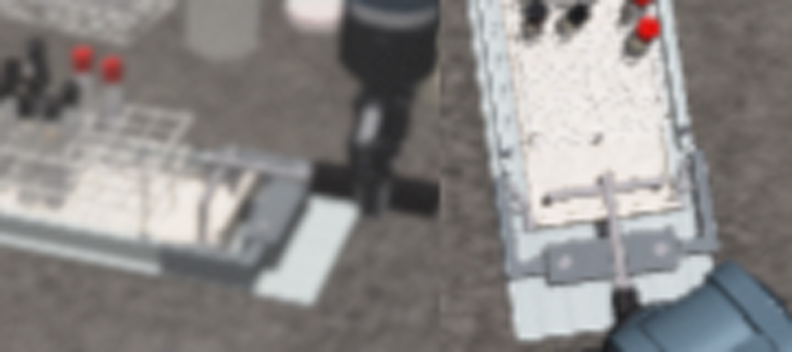

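Pulled to 19.9 N axial with the position no longer yielding, so the buffer is solid. Carrier front is hard up to the stop (top crop, about row 225) with the hook still on the bar at (605,190). Now unloading gently and unhooking.

```bash
python3 - <<'E'
from h import *
f0=np.array([.3,0,-1.1])
for d in(.097,.094,.091,.088,.085,.082):
    movel(T0-eg*d,speed=.03); f=F(3)-f0; print(d,round(f@eg,1),round(f[2],1),np.array(read_eef_pos()))
im=T0-eg*.082
for z in(.075,.09,.11):
    im[2]=z;movel(im,speed=.08); print(z,F(3)-f0)
im[2]=.157;movel(im,speed=.15);st()
movel([.42,.13,.157],speed=.2)
t=read_camera("top")[:,:,::-1];s=read_camera("side")[:,:,::-1];cv2.imwrite("pics/top5.png",t)
o=cv2.imread("pics/top4.png")
print("shift px",[cv2.phaseCorrelate(np.float32(cv2.cvtColor(o[r:r+h,c:c+w],6)),np.float32(cv2.cvtColor(t[r:r+h,c:c+w],6))) for r,h,c,w in((196,44,360,15),(215,16,378,14))])
print(tip_of("top","pull_bar")[:2])
cv2.imwrite("pics/rel.png",cv2.resize(np.hstack([t[200:280,340:420],s[180:260,300:400]]),None,fx=4.4,fy=4.4,interpolation=cv2.INTER_CUBIC))
E
```

```text
0.097 11.1 -3.9 [ 0.4667 -0.0193  0.0638]
0.094 6.3 0.6 [ 0.4674 -0.0192  0.0634]
0.091 5.3 0.7 [ 0.4683 -0.019   0.0624]
0.088 2.1 0.7 [ 0.469  -0.019   0.0615]
0.085 -0.3 0.6 [ 0.4715 -0.0185  0.0613]
0.082 0.0 -0.4 [ 0.4759 -0.0179  0.0619]
0.075 [-0.516   0.3811 -0.1606]
0.09 [-0.8856  0.2542  0.5493]
0.11 [-0.2461 -0.083  -0.444 ]
 t 31.07 p [ 0.4758 -0.0183  0.1568] f [-0.6163  0.7074 -2.0285] gap 0.0166 gf 99.4
shift px [((0.18595967425362492, 0.33214615433301375), 1.036573375419334), ((0.394053595731755, -0.6111288247953475), 0.6738914002974828)]
[{'at': [375.9, 241.0], 'confidence': 0.56}]
```

View pics/rel.png

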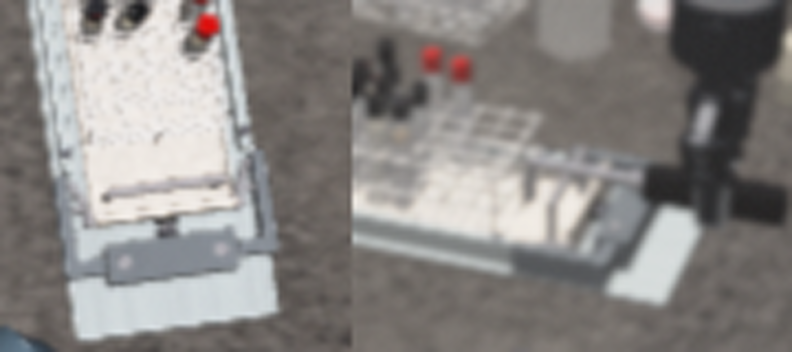

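The carrier stayed put after release: shift is under 0.5 px, and the bar is still at top (376,241). Next I check how the tool sits in the grip before laying it back.

```bash
python3 - <<'E'
from h import *
P=np.array([.42,.13,.157])
for x,z in((.134,0),(.05,0),(-.05,.0),(.13,-.034)):print(x,z,(proj("side",P+x*eg+[0,0,z])-[300,180])*4.4+[352,0])
print(read_eef_pos())
ex=np.array([np.cos(SY),np.sin(SY),0])
movel([*H[:2],.157],q(SY),speed=.2)
P=np.array(read_eef_pos())
for x,z in((.134,0),(.05,0),(-.05,.0),(.13,-.034)):print(x,z,(proj("side",P+x*ex+[0,0,z])-[270,190])*6.6)
s=read_camera("side")[190:280,270:390,::-1];cv2.imwrite("pics/back.png",cv2.resize(s,None,fx=6.6,fy=6.6,interpolation=cv2.INTER_CUBIC))
print([(d["at"],d["confidence"]) for d in tip_of("side","hook_tip")])
st()
E
```

```text
0.134 0 [522.6742 160.3235]
0.05 0 [640.1137 181.9158]
-0.05 0.0 [784.8052 208.5186]
0.13 -0.034 [527.5064 202.9217]
[0.4205 0.1286 0.1568]
0.134 0 [238.4261 276.9876]
0.05 0 [416.1535 317.6365]
-0.05 0.0 [636.5765 368.0504]
0.13 -0.034 [248.4177 342.8772]
[([308.8, 383.6], 0.63), ([309.3, 242.3], 0.56)]
 t 33.09 p [0.4649 0.2559 0.1564] f [ 0.9953  0.4867 -1.0749] gap 0.0167 gf 99.4
```

View pics/back.png

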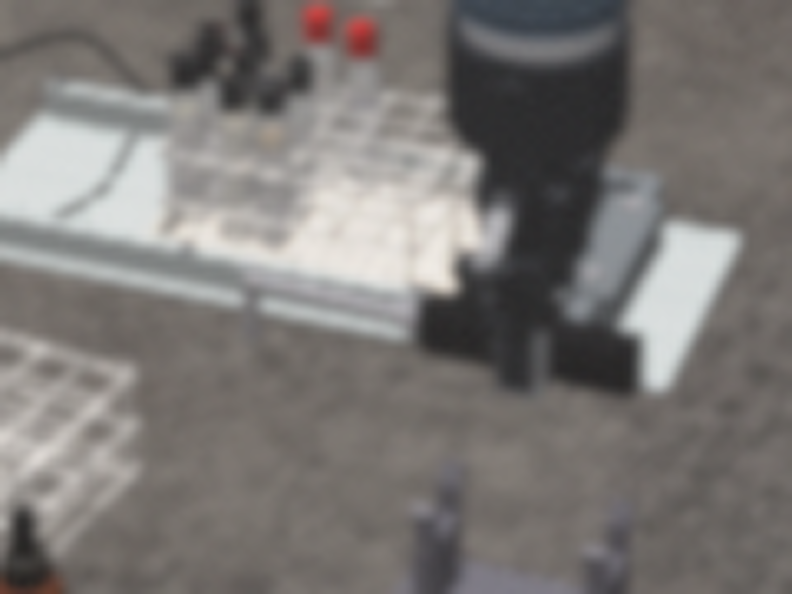

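The tool sits as grasped: shaft end at (245,272), handle (418,318)–(638,358), matching the projection. Laying it back now.

```bash
python3 - <<'E'
from h import *
f0=F()
ok=True
for z in(.095,.085,.078,.072,.067,.063,.060,.0585):
    movel([*H[:2],z],speed=.08); f=F(3)-f0; print(z,f)
    if f[2]>8 or np.abs(f[:2]).max()>6: ok=False;print("contact");break
if ok:
    move_gripper(.03,effort=20);pause(.1);move_gripper(.06);st("open")
    movel(H+[0,0,.10],speed=.12)
    movel([.38,.05,.25],speed=.25)
st()
t=read_camera("top");s=read_camera("side")
print("top",[(d["at"],d["confidence"]) for d in tip_of("top","hook_handle")],[(d["at"],d["confidence"]) for d in tip_of("top","pull_bar")])
o=cv2.imread("pics/top0.png")
A=np.vstack([np.hstack([o[225:305,270:350],t[225:305,270:350,::-1]]),np.hstack([s[210:290,300:380,::-1],t[205:285,340:420,::-1]])])
cv2.imwrite("pics/fin.png",cv2.resize(A,None,fx=3.7,fy=3.7,interpolation=cv2.INTER_CUBIC))
E
```

```text
0.095 [-0.5174 -0.4272  0.3046]
0.085 [ 0.2797  0.4071 -0.1664]
0.078 [-0.1252 -0.4838  0.5027]
0.072 [0.4065 0.3011 0.2318]
0.067 [ 0.1667 -0.2632  0.2398]
0.063 [0.4407 0.0822 0.2045]
0.06 [ 0.1474  0.0814 -0.1202]
0.0585 [0.4866 0.205  0.0073]
open t 36.82 p [0.465  0.258  0.0585] f [-0.6062 -1.0391  1.2564] gap 0.0599 gf 0.0
 t 40.08 p [0.38   0.0505 0.2499] f [-0.098   0.0568 -0.0083] gap 0.0596 gf 0.0
top [([291.9, 282.7], 0.81), ([156.2, 285.8], 0.54)] [([376.9, 241.1], 0.95)]
```

View pics/fin.png

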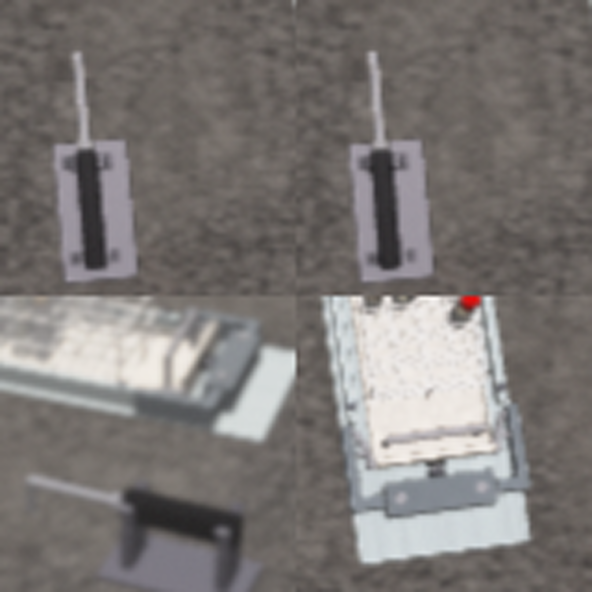

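The tool lies in its stand exactly as before (same top pixels, level in the side view), and the carrier is still up against the stop with its bar at (377,241). The final pull of 19.9 N was above the 15 N that surely snaps the catches in.

```bash
python3 -c "
from bench import *
print(sign_off())"
```

```text
the job is handed in; nothing more can be done
None
```

The job is handed in at about 40 s: I dragged the carrier onto the buffer with a final pull of 19.9 N axial (about 23 N in all), it stayed put when released, and the hook tool is back in its stand; the catches themselves couldn't be seen, so "snapped in" rests on that pull (over 15 N) and the two catch force peaks.

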